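# Open the ratchet jaw of a meter cradle

## Robot

A 7-joint arm with a two-finger parallel gripper is mounted at the origin on the work surface. World frame = base frame: x ahead of the robot, y to its left, z up, the work surface at z = 0. Lengths are in m, angles in degrees, forces in N, time in s.
With the tool pointing down it reaches from about 0.425 to 0.875 m from the base axis. Payload 4.7 kg.
Tool frame: the origin (TCP) lies midway between the tips of the shut fingers; the grasp point (between the pads) lies 19 mm behind it; z points along the fingers, y is the direction in which the jaws open and shut (so a half turn about z gives the same grasp; the last joint's range is limited). The gripper opens to 87 mm and grips with 3 to 60 N. Pads are 19 mm wide; open, the fingers measure 117 mm over their backs; the gripper's body (75 mm by 190 mm) begins 51 mm behind the grasp point.
Start: joints at [-75.854, 18.392, -4.016, 83.108, 1.295, 78.541, -3.26], TCP at [0.15, 0.632, 0.223] pointing down, gripper open.
Joint ranges: [-163.93, 163.93], [-17.29, 119.83], [-79.2, 71.16], [3.27, 140.29], [-89.18, 269.18], [5.43, 117.66], [-154.24, 154.24]. Speed limits (degrees/s): [147.25, 147.25, 180, 180, 180, 180, 180].

## Interface

Orientations are given as [roll, pitch, yaw] about the fixed x, y, z axes, in that order (R = Rz(yaw) Ry(pitch) Rx(roll)).
In Python, from cell import env gives the robot as it stands. The module is installed in compiled form; this text tells all that it offers.
- The arm moves only by the tool servo_tool, never from a script. Its argument "plan" is a list of rows, each a list of 3 entries, a list of its own where there are three numbers: the opening, from 0 (shut) to 1 (fully open), then the shift along the tool's x, y, z in cm, then the turn, a rotation vector about the tool's x, y, z in degrees. A call has 1 to 20 rows; each row shifts and turns the pose as measured when the row begins, along the tool's axes as they then stand; what a row does not reach is not made up. A row lasts 1/12 s, in which the tool goes at most 41.7 mm and 7.16 degrees, less where a joint would pass 70% of its speed; a pose out of reach is approached as far as the arm can. A call is refused whole if a number of a shift passes 4.17 or a number of a turn 7.16, either way. A call with a gripper value outside its range is refused whole. The fingers move at their own pace and stop on an object; "force" is the grip in N (left out, the last holds). Time passes only in rows, so rows that do not move let the fingers close. It gives the time, the measured TCP pose, the force and the opening at its end, in the units of the state.
- env.get_obs(): the state, without advancing time (a new reading comes with each control period).
- env.read_camera(name): name is "side" or "top"; returns a dict with "image" (480x640x3 uint8, blue, green, red), "fx", "fy", "cx", "cy" (pixels), "k1" (the pictures are not rectified: a ray, as slopes to the right and down, at radius r is drawn at 1 + k1 r^2 times it, then the intrinsics apply), "rvec" (rotation vector, rad) and "tvec" (3), from world to camera coordinates, as OpenCV has them. Camera axes: x right, y down, z forward; pixel columns grow to the right and rows downward; lengths in m; the calibration is good to about 2 mm. A picture is of the moment at which its call begins. There is no depth.
- env.sign_off(): hands the job in, once; it reports no verdict.
The state is a dict: "time_s": time; "qpos": joint angles; "joint_velocities": joint speeds; "effort": joint torques, N m; "tool_pos": TCP position; "tool_rot": TCP orientation; "force": force on the tool from outside, world axes, zero at the start; "wrist_torque": the same for the moment, N m; "grip_width": finger opening in m.
Only numpy, scipy, OpenCV 4.12 (cv2) and the standard library are available. Lean on these libraries where they do the work, as an engineer would, in place of code of your own. Each camera call takes 0.05 s, during which the arm holds its last target. There are 200 camera calls.

## Task

Open the meter cradle: its sliding jaw stands ratcheted forward and its pawl is hooked under a rack tooth, so first ease the jaw forward a little by its knob until the pawl is free to swing, then flip the pawl out of the rack and draw the jaw fully back to its stop. Then flip the pawl back into the rack, ready for the next clamping, and let go. Leave the meter lying in the cradle as it is, and the jar, screwdriver and battery beside it.

Things in the scene. Friction and masses are not known exactly. Their poses are not given: they have to be found in the camera images.
- cradle: Fixed aluminium base plate 360 x 180 mm, 12 mm thick, on the bench. Origin at bench level; x = the jaw's forward direction, to the meter and the fixed end jaw (face at x = 176 mm); z up. A steel rack bar, part of the jaw (top 28 mm above the bench), lies along x at y = -22 to 0 mm with coarse teeth (28 mm pitch, 9 mm high) on its +y side; the pawl and its handle post are on that side.
- jaw (a joint): Slide of the jaw with rack and knob, m: 0 = fully back at its stop (home), grows forward (cradle +x) to 0.085; starts near 0.049. Stiff (3 N friction), stays where left. With the pawl in the rack it goes forward only: the pawl rides over the sloped tooth backs (about 8 N more) and the square tooth faces block it backward.
- pawl (a joint): Swing of the pawl about its upright pivot, rad, counter-clockwise from above: 0 = in the rack, 0.6 = released, tip well clear. An over-centre spring holds it at either end and snaps it over past 0.3; about 3 N at the handle post flips it, unless its tip is hooked (see pawl_tip): then it gives only some hundredths of a radian and stops hard.
- jaw_knob (a point): Centre of the jaw's round black upright knob, 61 mm above the bench: 22 mm diameter, 38 mm tall (42 to 80 mm above the bench), over the rear end of the rack bar. Moves with the jaw. In the cradle frame at (jaw - 130, -11) mm.
- jaw_face (a point): Middle of the padded front face of the sliding jaw (84 mm wide, 54 mm high above the bench), which looks along cradle +x at the meter. Moves with the jaw.
- pawl_post (a point): On the axis of the pawl's upright round steel handle post, 61 mm above the bench: 12 mm diameter, 29 to 75 mm above the bench. It stands 55 mm from the pivot, towards cradle +y when the pawl is at 0; releasing the pawl moves it towards cradle -x along an arc about the pivot, putting the pawl back moves it towards +x.
- pawl_tip (a point): Tip of the pawl, 22 mm above the bench. At the start a barb on it lies under the 4.5 mm lip of a rack tooth. It comes free when the jaw has been eased forward about 3 to 6 mm (how far differs each time: feel it). Easing 8 to 10 mm brings the back of the next tooth against the pawl, felt as a rise in force; the pawl is free there too.
- pawl_pivot (a point): The pawl's pivot (fixed in the cradle at (-55, 14) mm), axis upright. The pawl's tip arm runs from it 45 mm towards cradle +x, its handle arm 55 mm to the post; both arms are below 30 mm above the bench.
- meter_center (a point): Centre of the tan handheld meter, 80 mm (cradle x) x 60 x 34 mm, lying loose on the base plate between the jaws. At the start the sliding jaw stands 10 to 20 mm from it. Leave it alone.
- jar_center (a point): Centre of a white sample jar, 44 mm diameter, 60 mm tall, standing beside the cradle on its +y side. Bystander.
- driver_grip (a point): Handle of a black screwdriver, 160 mm long, lying on the bench on the cradle's -y side. Bystander.
- battery_center (a point): Centre of a grey battery block 70 x 45 x 40 mm, standing beside the cradle on its +y side, beyond the jar. Bystander.

How it is judged (in metres and radians):
On the way, in this order (a step that is already met when the one before it is completed fails the run):
1. the pawl is flipped out of the rack (over 0.45 rad) (value of joint pawl above 0.45 rad), for 0.2 s.
2. the jaw is drawn fully back (within 3 mm of its stop) while the pawl is out (value of joint jaw below 0.003 m and value of joint pawl above 0.3 rad), for 0.2 s.
3. the pawl is flipped back into the rack (under 0.1 rad) (value of joint pawl below 0.1 rad), for 0.2 s.
At the end, for the whole second after the job is handed in: The jaw is within 3 mm of its rear stop, the pawl is back in the rack (under 0.1 rad), and the meter lies within 6 mm of where it was (value of joint jaw below 0.003 m and value of joint pawl below 0.1 rad and distance of meter_center from where it was at the start of the episode below 0.006 m); the robot touches nothing.
It fails at once if the meter is pushed by more than 6 mm (distance of meter_center from where it was at the start of the episode above 0.006 m).
It fails at once if a bystander (jar, screwdriver, battery) is moved by more than 20 mm (distance of any of jar_center, driver_grip, battery_center from where it was at the start of the episode above 0.02 m).
It also fails if it takes over 54 s, if anything falls off the work surface, if the arm or the gripper's body presses on something with over 40 N, if the wrist force passes 120 N, or if a joint passes its speed limit or range.

## Working session

There is one attempt and no reset: what is moved stays moved. The work goes in short steps, Python scripts to look and compute and a tool call to move; the robot and the scene stay as the last step left them, time stands still between calls to the robot, and variables do not carry over. Pictures are saved under pics/ and viewed, about 8 in all and at most 12, crops included, and the job is handed in when it is done.

Besides the shell and the picture viewer there is one more tool, called after "Call:" by a JSON object that holds its "fn" and its "kwargs". servo_tool: Moves the arm, as the interface text tells. Its arguments: {"type":"object","properties":{"plan":{"type":"array"},"force":{"type":"number"}},"required":["plan"]}

```bash
mkdir -p pics; cat > h.py <<'E'
import numpy as np, cv2
from cell import env
def cam(n):
    d=env.read_camera(n); d['R']=cv2.Rodrigues(np.array(d['rvec'],float))[0]; d['t']=np.array(d['tvec'],float).ravel(); return d
def ray(d,u,v):
    x,y=(u-d['cx'])/d['fx'],(v-d['cy'])/d['fy']; rd=np.hypot(x,y); r=rd
    for _ in range(30): r=rd/(1+d['k1']*r*r)
    s=r/rd if rd>0 else 1
    return -d['R'].T@d['t'], d['R'].T@np.array([x*s,y*s,1])
def onz(d,u,v,z):
    c,r=ray(d,u,v); return c+r*(z-c[2])/r[2]
def two(d1,p1,d2,p2):
    c1,r1=ray(d1,*p1); c2,r2=ray(d2,*p2)
    k=np.linalg.lstsq(np.c_[r1,-r2],c2-c1,rcond=None)[0]
    a,b=c1+k[0]*r1,c2+k[1]*r2; return (a+b)/2,np.linalg.norm(a-b)
def proj(d,P):
    c=d['R']@np.asarray(P,float)+d['t']; x,y=c[:2]/c[2]; s=1+d['k1']*(x*x+y*y)
    return d['fx']*x*s+d['cx'],d['fy']*y*s+d['cy']
E
python3 - <<'E'
from h import *
o=env.get_obs(); print({k:np.round(o[k],3) for k in('time_s','tool_pos','tool_rot','force','grip_width')})
for n in('top','side'):
    d=cam(n); cv2.imwrite(f'pics/{n}0.png',d['image']); print(n,-d['R'].T@d['t'],d['R'][2],d['k1'],d['fx'])
E
```

```text
{'time_s': np.float64(0.0), 'tool_pos': array([0.15 , 0.632, 0.221]), 'tool_rot': array([-1.79893e+02,  6.00000e-03,  1.66662e+02]), 'force': array([ 0.428, -0.022, -0.355]), 'grip_width': np.float64(0.087)}
top [0.5207283  0.06702247 0.90454383] [ 0.15757732 -0.0124196  -0.98742855] 0.007950413606406557 512.5725014841769
side [0.53017232 0.64279079 0.75954085] [ 0.12220373 -0.65469841 -0.74594654] -0.06090357540190527 573.5136802214536
```

View pics/top0.png

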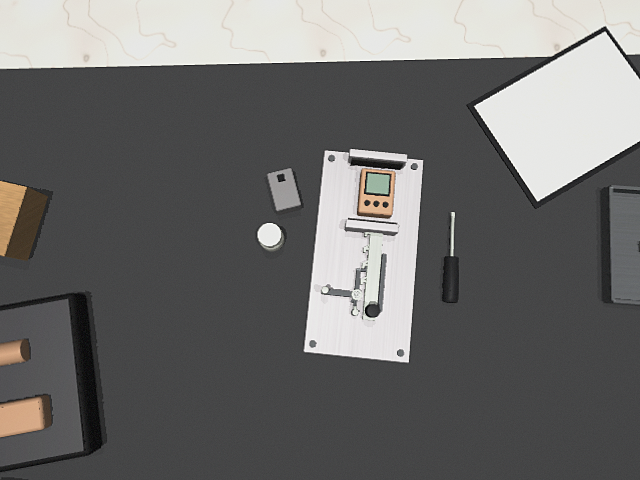

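View pics/side0.png

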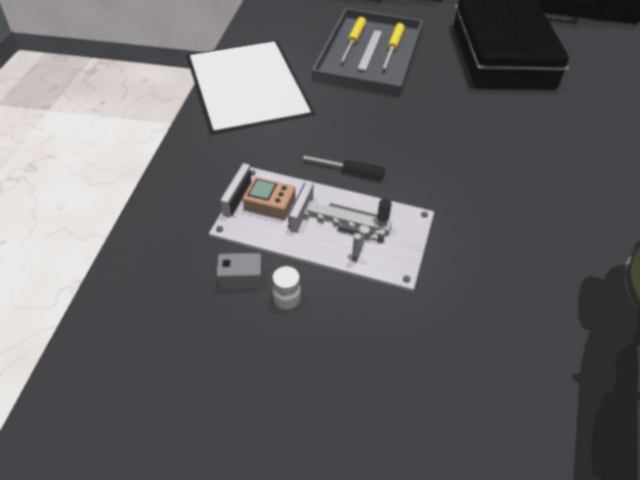

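The top view shows the plate (corners about (325,150), (423,158), (409,362), (305,352)), knob (372,311) and post (325,290). In the side view the knob is at (384,210) and the post at (357,247), blurred. The jar, battery and driver stay clear of the plate.

```bash
python3 - <<'E'
from h import *
t=cam('top'); s=cam('side')
hs=cv2.cvtColor(t['image'],cv2.COLOR_BGR2HSV)
m=((hs[...,2]>150)&(hs[...,1]<60)).astype(np.uint8); m[:140]=0;m[:,:297]=0;m[:,435:]=0
m=cv2.morphologyEx(m,cv2.MORPH_CLOSE,np.ones((25,25)))
m=cv2.morphologyEx(m,cv2.MORPH_OPEN,np.ones((5,5)))
c=max(cv2.findContours(m,0,1)[0],key=cv2.contourArea)
q=cv2.approxPolyDP(c,8,True)[:,0]; print(q.tolist())
P=np.array([onz(t,*p,0.012)[:2] for p in q]); print(P.round(4).tolist(), [np.linalg.norm(P[i]-P[i-1]).round(4) for i in range(len(P))])
rc=np.array([onz(t,*p,0.012)[:2] for p in c[:,0]],np.float32); print(cv2.minAreaRect(rc*1000))
for n,d,(u,v) in(('top',t,(360,300)),('side',s,(370,225))):
    im=d['image'][v-60:v+60,u-60:u+60]; cv2.imwrite(f'pics/c_{n}.png',cv2.resize(im,None,fx=5,fy=5,interpolation=2))
E
python3 -c "
import cv2,numpy as np
cv2.imwrite('pics/c2.png',cv2.resize(np.hstack([cv2.imread('pics/c_top.png'),cv2.imread('pics/c_side.png')]),(800,400)))"
```

```text
[[326, 150], [320, 194], [297, 195], [297, 204], [317, 205], [304, 351], [408, 361], [422, 160]]
[[0.8198, 0.0372], [0.7384, 0.0505], [0.7376, 0.0916], [0.7212, 0.092], [0.7184, 0.0564], [0.4652, 0.0858], [0.4434, -0.0903], [0.7964, -0.1357]] [np.float64(0.1745), np.float64(0.0825), np.float64(0.0411), np.float64(0.0164), np.float64(0.0357), np.float64(0.255), np.float64(0.1774), np.float64(0.3559)]
((637.282470703125, -5.7487945556640625), (219.24624633789062, 366.2138977050781), 82.496337890625)
```

View pics/c2.png

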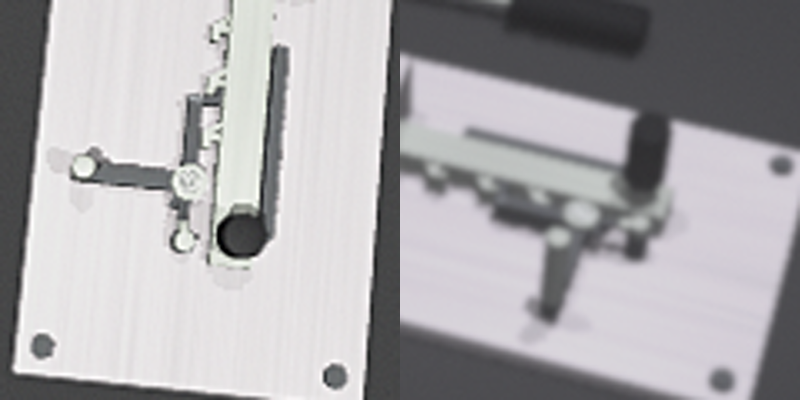

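Crop: post top is at about (325.2,289.5) top and (357.4,236.1) side; knob top at about (372.3,309.9) top and (386.5,201.6) side. Pivot at about (356.5,294.5).

```bash
python3 - <<'E'
from h import *
t=cam('top'); s=cam('side')
yaw=np.radians(-7.6);C=np.array([.6312,-.0258]);ex=np.array([np.cos(yaw),np.sin(yaw)]);ey=np.array([-ex[1],ex[0]])
for n,a,b,z in(('knob',(372.3,309.9),(386.5,201.6),.08),('post',(325.2,289.5),(357.4,236.1),.075)):
    p,g=two(t,a,s,b); print(n,p.round(4),g.round(4),'top@z',onz(t,*a,z).round(4),'side@z',onz(s,*b,z).round(4)); q=onz(t,*a,z)[:2]-C; print('cradle',(q@ex).round(4),(q@ey).round(4))
hole=[onz(t,*p,.012)[:2] for p in((330,158),(414.5,166.5),(312.7,344),(400.5,353))]; print(np.round(hole,4),np.mean(hole,0))
h=hole
print(np.degrees([np.arctan2(*(h[0]-h[2])[::-1]),np.arctan2(*(h[1]-h[3])[::-1])]))
pv=onz(t,356.5,294.5,.03)[:2]; print('pivot',pv)
E
```

```text
knob [ 0.5281 -0.0256  0.0825] 0.004 top@z [ 0.5301 -0.0259  0.08  ] side@z [ 0.5261 -0.028   0.08  ]
cradle -0.1001 -0.0135
post [0.5643 0.0479 0.0707] 0.0017 top@z [0.5649 0.0479 0.075 ] side@z [0.5633 0.0516 0.075 ]
cradle -0.0755 0.0643
[[ 0.8046  0.0305]
 [ 0.7846 -0.1215]
 [ 0.4764  0.0707]
 [ 0.457  -0.0783]] [ 0.63065242 -0.02465065]
[-6.98896379 -7.50809098]
pivot [ 0.55733125 -0.00593922]
```

Call:
{"fn": "servo_tool", "kwargs": {"plan": [[1,[-4,-0.5,0],[0,0,3.6]],[1,[-4,-0.5,0],[0,0,3.6]],[1,[-4,-0.5,0],[0,0,3.6]],[1,[-4,-0.5,0],[0,0,3.6]],[1,[-4,-0.5,0],[0,0,3.6]],[1,[-4,-0.5,0],[0,0,3.6]],[1,[-4,-0.5,0],[0,0,3.6]],[1,[-4,-0.5,0],[0,0,3.6]],[1,[-4,-0.5,0],[0,0,3.6]],[1,[-4,-0.5,0],[0,0,3.6]],[1,[-4,-0.5,0],[0,0,3.6]],[1,[-4,-0.5,0],[0,0,3.6]],[1,[-4,-0.5,0],[0,0,3.6]],[1,[-4,-0.5,0],[0,0,3.6]],[1,[-4,-0.5,0],[0,0,3.6]],[1,[-4,-0.5,0],[0,0,3.6]]], "force": 30}}

```text
time_s: 1.63
tool_pos: [0.5674, 0.1708, 0.2161]
tool_rot: [-179.9, -0.4, 107.8]
force: [1.0, -0.4, -0.2]
grip_width: 0.0868
```

```bash
cat > d.py <<'E'
import sys; from h import *
from scipy.spatial.transform import Rotation as Ro
# print shift (cm, tool axes) to target xyz, turn to yaw with tool down
x,y,z,yaw=map(float,sys.argv[1:5]); o=env.get_obs(); R=Ro.from_euler('xyz',o['tool_rot'],degrees=True)
print('shift cm',(100*R.inv().apply(np.array([x,y,z])-o['tool_pos'])).round(2),'turn',np.degrees((R.inv()*Ro.from_euler('xyz',[180,0,yaw],degrees=True)).as_rotvec()).round(2),'F',np.round(o['force'],1))
E
python3 d.py .529 -.0265 .15 82.6
```

```text
shift cm [-17.66  -9.66   6.51] turn [-0.22 -0.35 25.17] F [ 1.  -0.4 -0.2]
```

Call:
{"fn": "servo_tool", "kwargs": {"plan": [[1,[-3.2,-0.9,0.8],[0,0,4.2]],[1,[-3.2,-0.9,0.8],[0,0,4.2]],[1,[-3.2,-0.9,0.8],[0,0,4.2]],[1,[-3.2,-0.9,0.8],[0,0,4.2]],[1,[-3.2,-0.9,0.8],[0,0,4.2]],[1,[-3.2,-0.9,0.8],[0,0,4.2]],[1,[0,0,0],[0,0,0]],[1,[0,0,0],[0,0,0]]]}}

```text
time_s: 2.3
tool_pos: [0.5355, -0.0476, 0.1666]
tool_rot: [179.9, -0.2, 80.0]
force: [0.2, 1.2, 0.3]
grip_width: 0.0874
```

```bash
python3 d.py .529 -.0265 .12 82.6
```

```text
shift cm [ 1.95 -1.01  4.66] turn [ 0.08 -0.17 -2.58] F [0.2 1.2 0.3]
```

Call:
{"fn": "servo_tool", "kwargs": {"plan": [[1,[1,-0.5,0],[0,0,-1.3]],[1,[0.9,-0.5,1],[0,0,-1.3]],[1,[0,0,2],[0,0,0]],[1,[0,0,1.5],[0,0,0]],[1,[0,0,0],[0,0,0]]]}}

```text
time_s: 2.72
tool_pos: [0.5297, -0.0174, 0.1204]
tool_rot: [179.7, -0.4, 83.6]
force: [-1.3, -0.3, -0.3]
grip_width: 0.087
```

```bash
python3 d.py .529 -.0265 .048 82.6; python3 - <<'E'
from h import *
t=cam('top');s=cam('side')
a=t['image'][190:350,260:460];b=s['image'][130:290,280:480]
cv2.imwrite('pics/chk1.png',cv2.resize(np.hstack([a,b]),(800,320),interpolation=2))
E
```

```text
shift cm [-0.97  0.    7.23] turn [ 0.26 -0.39  1.05] F [-1.3 -0.3 -0.3]
```

View pics/chk1.png

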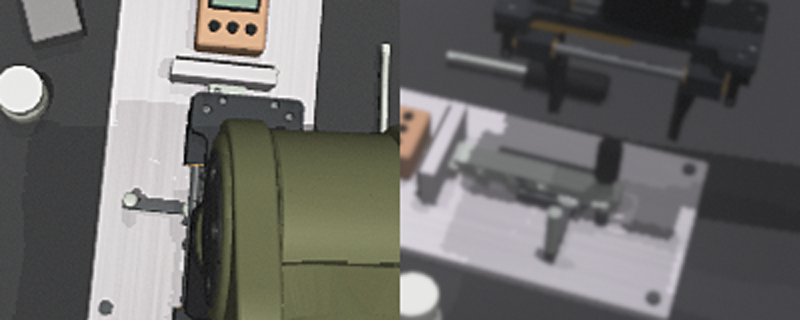

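The crops show the gripper with its jaws along cradle x, above and around the knob (knob side crop (610,160)). It is about 1 cm off in y.

Call:
{"fn": "servo_tool", "kwargs": {"plan": [[1,[-0.8,0,0],[0,0,1]],[1,[0,0,1],[0,0,0]],[1,[0,0,2],[0,0,0]],[1,[0,0,2],[0,0,0]],[1,[0,0,1.5],[0,0,0]],[1,[0,0,0.3],[0,0,0]],[1,[0,0,0],[0,0,0]]]}}

```text
time_s: 3.4
tool_pos: [0.5363, -0.0247, 0.0562]
tool_rot: [178.9, -0.6, 82.7]
force: [0.2, -0.5, 0.4]
grip_width: 0.0869
```

```bash
python3 d.py .529 -.0265 .046 82.6
```

```text
shift cm [-0.28 -0.72  1.  ] turn [ 1.08 -0.59  0.08] F [ 0.2 -0.5  0.4]
```

Call:
{"fn": "servo_tool", "kwargs": {"plan": [[1,[-0.2,-0.6,0.6],[1,-0.5,0]],[1,[0,0,0.3],[0,0,0]],[1,[0,0,0],[0,0,0]],[0.4,[0,0,0],[0,0,0]],[0.4,[0,0,0],[0,0,0]],[0.4,[0,0,0],[0,0,0]],[0.4,[0,0,0],[0,0,0]]]}}

```text
time_s: 3.98
tool_pos: [0.5324, -0.0261, 0.0499]
tool_rot: [179.7, -0.1, 82.7]
force: [-0.2, -0.4, 0.1]
grip_width: 0.0679
```

```bash
python3 d.py .529 -.0265 .046 82.6
```

```text
shift cm [-0.08 -0.34  0.39] turn [ 0.32 -0.14  0.06] F [-0.2 -0.4  0.1]
```

Call:
{"fn": "servo_tool", "kwargs": {"plan": [[0.3,[0,-0.3,0.2],[0,0,0]],[0.3,[0,0,0],[0,0,0]],[0.3,[0,0,0],[0,0,0]],[0.3,[0,0,0],[0,0,0]],[0.3,[0,0,0],[0,0,0]],[0.3,[0,0,0],[0,0,0]],[0.3,[0,0,0],[0,0,0]]], "force": 10}}

```text
time_s: 4.57
tool_pos: [0.5295, -0.0256, 0.0483]
tool_rot: [179.6, -0.2, 82.7]
force: [-0.2, 0.4, 0.6]
grip_width: 0.0278
```

Call:
{"fn": "servo_tool", "kwargs": {"plan": [[0,[0,0,0],[0,0,0]],[0,[0,0,0],[0,0,0]],[0,[0,0,0],[0,0,0]]]}}

```text
time_s: 4.82
tool_pos: [0.5298, -0.0256, 0.0483]
tool_rot: [179.6, -0.2, 82.7]
force: [-0.9, 0.7, -0.2]
grip_width: 0.0217
```

Call:
{"fn": "servo_tool", "kwargs": {"plan": [[0,[0,0.1,0],[0,0,0]],[0,[0,0.1,0],[0,0,0]]], "force": 40}}

```text
time_s: 4.98
tool_pos: [0.5302, -0.0257, 0.0483]
tool_rot: [179.8, -0.2, 82.7]
force: [-3.8, 0.3, 4.0]
grip_width: 0.0208
```

Call:
{"fn": "servo_tool", "kwargs": {"plan": [[0,[0,0.1,0],[0,0,0]],[0,[0,0.1,0],[0,0,0]]]}}

```text
time_s: 5.15
tool_pos: [0.5313, -0.0259, 0.0483]
tool_rot: [179.9, -0.2, 82.7]
force: [-3.3, -0.2, 3.2]
grip_width: 0.0206
```

Call:
{"fn": "servo_tool", "kwargs": {"plan": [[0,[0,0.1,0],[0,0,0]],[0,[0,0.1,0],[0,0,0]]]}}

```text
time_s: 5.32
tool_pos: [0.5331, -0.0261, 0.0483]
tool_rot: [180.0, -0.2, 82.7]
force: [-3.6, 0.6, 2.9]
grip_width: 0.0214
```

Call:
{"fn": "servo_tool", "kwargs": {"plan": [[0,[0,0.1,0],[0,0,0]],[0,[0,0.1,0],[0,0,0]]]}}

```text
time_s: 5.48
tool_pos: [0.5352, -0.0263, 0.0483]
tool_rot: [-180.0, -0.2, 82.7]
force: [-2.3, 0.2, 3.2]
grip_width: 0.0208
```

Call:
{"fn": "servo_tool", "kwargs": {"plan": [[0,[0,0.1,0],[0,0,0]],[0,[0,0,0],[0,0,0]]]}}

```text
time_s: 5.65
tool_pos: [0.5365, -0.0266, 0.0483]
tool_rot: [180.0, -0.2, 82.7]
force: [-2.2, -0.1, 3.2]
grip_width: 0.0208
```

Call:
{"fn": "servo_tool", "kwargs": {"plan": [[0.5,[0,0,0],[0,0,0]],[0.5,[0,0,0],[0,0,0]],[0.5,[0,0,0],[0,0,0]],[0.5,[0,0,-1],[0,0,0]],[0.5,[0,0,-2],[0,0,0]],[0.5,[0,0,-2],[0,0,0]],[0.5,[0,0,-0.5],[0,0,0]],[0.5,[2,0.4,0],[0,0,0]],[0.5,[3,0.7,0],[0,0,0]],[0.5,[2.3,0.5,0],[0,0,0]],[0.5,[0,0,0],[0,0,0]],[0.5,[0,0,0],[0,0,0]]], "force": 30}}

```text
time_s: 6.65
tool_pos: [0.5671, 0.0438, 0.1092]
tool_rot: [179.3, -0.2, 82.4]
force: [0.1, -1.5, -0.3]
grip_width: 0.0434
```

```bash
python3 d.py .5645 .049 .046 82.6
```

```text
shift cm [ 0.46 -0.4   6.31] turn [ 0.68 -0.22 -0.22] F [ 0.1 -1.5 -0.3]
```

Call:
{"fn": "servo_tool", "kwargs": {"plan": [[0.5,[0.4,-0.4,0],[0.5,0,0]],[0.5,[0,0,1],[0,0,0]],[0.5,[0,0,1.5],[0,0,0]],[0.5,[0,0,1.5],[0,0,0]],[0.5,[0,0,0.8],[0,0,0]],[0.5,[0,0,0],[0,0,0]]]}}

```text
time_s: 7.15
tool_pos: [0.5622, 0.0447, 0.0575]
tool_rot: [179.9, -0.2, 82.1]
force: [-0.3, -0.3, 0.3]
grip_width: 0.0437
```

```bash
python3 d.py .5645 .049 .046 82.6;python3 - <<'E'
from h import *
t=cam('top');s=cam('side')
a=t['image'][190:350,260:460];b=s['image'][130:290,280:480]
cv2.imwrite('pics/chk2.png',cv2.resize(np.hstack([a,b]),(800,320),interpolation=2))
E
```

```text
shift cm [0.45 0.16 1.15] turn [ 0.15 -0.17 -0.48] F [-0.3 -0.3  0.3]
```

View pics/chk2.png

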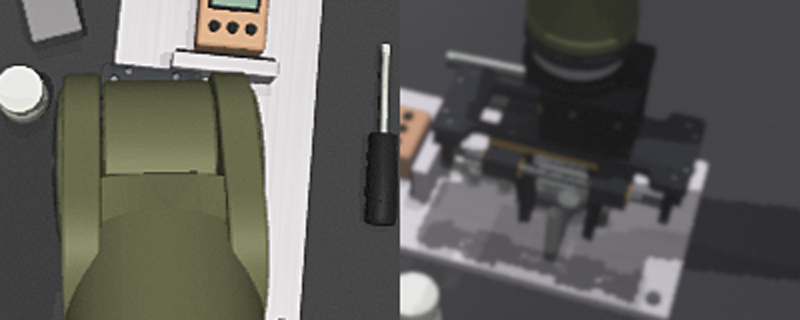

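The crop shows the post standing between the two fingers in the side view (about (553,230)). The meter gap is still open.

Call:
{"fn": "servo_tool", "kwargs": {"plan": [[0.5,[0.4,0.15,0.6],[0,0,0]],[0.3,[0,0,0.3],[0,0,0]],[0.22,[0,0,0],[0,0,0]],[0.22,[0,0,0],[0,0,0]],[0.22,[0,0,0],[0,0,0]],[0.22,[0,0,0],[0,0,0]],[0.22,[0,0,0],[0,0,0]]], "force": 10}}

```text
time_s: 7.83
tool_pos: [0.568, 0.049, 0.0522]
tool_rot: [179.5, -0.3, 82.1]
force: [-0.1, 0.4, 0.6]
grip_width: 0.0198
```

Call:
{"fn": "servo_tool", "kwargs": {"plan": [[0.22,[0,-0.3,0],[0,0,0]],[0.22,[0,-0.3,0],[0,0,0]],[0.22,[0,0,0],[0,0,0]]]}}

```text
time_s: 8.08
tool_pos: [0.5624, 0.0497, 0.0527]
tool_rot: [179.3, -0.3, 82.1]
force: [0.6, -0.1, -0.1]
grip_width: 0.0195
```

Call:
{"fn": "servo_tool", "kwargs": {"plan": [[0.22,[0,-0.4,0],[0,0,0]],[0.22,[0,-0.4,0],[0,0,0]]]}}

```text
time_s: 8.25
tool_pos: [0.556, 0.0507, 0.0531]
tool_rot: [179.1, -0.4, 82.1]
force: [3.0, -0.7, -1.5]
grip_width: 0.0191
```

Call:
{"fn": "servo_tool", "kwargs": {"plan": [[0.22,[-0.1,-0.4,0],[0,0,0]],[0.22,[-0.1,-0.4,0],[0,0,0]]]}}

```text
time_s: 8.42
tool_pos: [0.5473, 0.0506, 0.0532]
tool_rot: [179.1, -0.4, 82.1]
force: [0.6, -0.0, -0.1]
grip_width: 0.0198
```

Call:
{"fn": "servo_tool", "kwargs": {"plan": [[0.22,[-0.2,-0.5,0],[0.4,0,0]],[0.22,[-0.3,-0.5,0],[0.4,0,0]],[0.22,[-0.3,-0.4,0],[0,0,0]],[0.22,[-0.2,-0.1,0],[0,0,0]],[0.22,[0,0,0],[0,0,0]],[0.22,[0,0,0],[0,0,0]]]}}

```text
time_s: 8.92
tool_pos: [0.5301, 0.0436, 0.0541]
tool_rot: [179.7, -0.6, 82.1]
force: [2.1, 1.1, -1.2]
grip_width: 0.0191
```

```bash
python3 d.py .5325 .0435 .05 82.6
```

```text
shift cm [0.02 0.23 0.41] turn [ 0.34 -0.65 -0.46] F [ 2.1  1.1 -1.2]
```

Call:
{"fn": "servo_tool", "kwargs": {"plan": [[0.5,[0,0.2,0],[0,0,0]],[0.5,[0,0,0],[0,0,0]],[0.5,[0,0,0],[0,0,0]],[0.5,[0,0,0],[0,0,0]],[0.5,[0,0,-1],[0,0.4,0]],[0.5,[0,0,-2],[0,0,0]],[0.5,[0,0,-2],[0,0,0]],[0.5,[-2,0,-1],[0,0,0]],[0.7,[-3,0.7,0],[0,0,0]],[0.7,[-2,0.6,0],[0,0,0]],[0.7,[0,0,0],[0,0,0]],[0.7,[0,0,0],[0,0,0]]], "force": 30}}

```text
time_s: 9.92
tool_pos: [0.5322, -0.032, 0.119]
tool_rot: [-180.0, -1.1, 82.2]
force: [0.4, 0.5, -0.3]
grip_width: 0.0585
```

```bash
python3 d.py .5365 -.0266 .048 82.6;python3 - <<'E'
from h import *
t=cam('top');s=cam('side')
a=t['image'][190:350,260:460];b=s['image'][130:290,280:480]
cv2.imwrite('pics/chk3.png',cv2.resize(np.hstack([a,b]),(800,320),interpolation=2))
E
```

```text
shift cm [0.46 0.35 7.11] turn [ 0.   -1.07 -0.35] F [ 0.4  0.5 -0.3]
```

View pics/chk3.png

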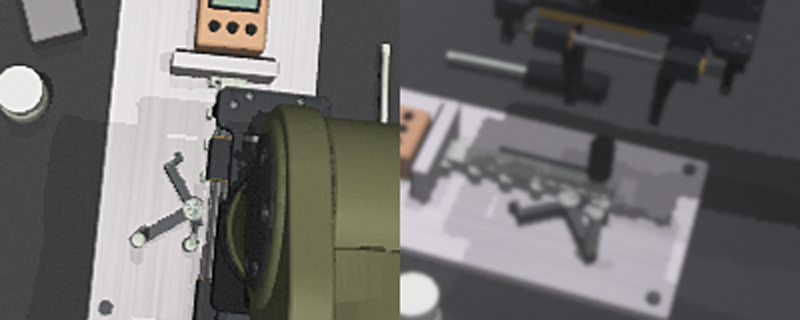

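The pawl is swung out: its tip (175,158) is clear of the rack and the post is at (137,240) in the crop. Now I grip the knob again.

Call:
{"fn": "servo_tool", "kwargs": {"plan": [[0.7,[0.4,0.3,1],[0,-1,0]],[0.7,[0,0,2],[0,0,0]],[0.7,[0,0,2],[0,0,0]],[0.7,[0,0,1.2],[0,0,0]],[0.7,[0,0,0],[0,0,0]],[0.7,[0,0,0],[0,0,0]]]}}

```text
time_s: 10.52
tool_pos: [0.5359, -0.0168, 0.0514]
tool_rot: [-179.9, -0.0, 83.1]
force: [0.5, 0.6, 0.4]
grip_width: 0.0608
```

```bash
python3 d.py .5365 -.0266 .048 82.6
```

```text
shift cm [-0.97  0.18  0.34] turn [-0.15 -0.01  0.45] F [0.5 0.6 0.4]
```

Call:
{"fn": "servo_tool", "kwargs": {"plan": [[0.5,[-0.8,0.1,0.2],[0,0,0]],[0.3,[0,0,0],[0,0,0]],[0.3,[0,0,0],[0,0,0]],[0,[0,0,0],[0,0,0]],[0,[0,0,0],[0,0,0]],[0,[0,0,0],[0,0,0]],[0,[0,0,0],[0,0,0]],[0,[0,0,0],[0,0,0]]], "force": 30}}

```text
time_s: 11.18
tool_pos: [0.5376, -0.0234, 0.0516]
tool_rot: [180.0, -0.1, 83.2]
force: [0.4, 0.6, -2.7]
grip_width: 0.0212
```

Call:
{"fn": "servo_tool", "kwargs": {"plan": [[0,[0,-0.3,0],[0,0,0]],[0,[0,-0.4,0],[0,0,0]],[0,[0,-0.4,0],[0,0,0]],[0,[0,-0.4,0],[0,0,0]]]}}

```text
time_s: 11.52
tool_pos: [0.5246, -0.0217, 0.0516]
tool_rot: [179.6, -0.1, 83.2]
force: [3.2, -0.4, -3.1]
grip_width: 0.0211
```

Call:
{"fn": "servo_tool", "kwargs": {"plan": [[0,[0,-0.5,0],[0,0,0]],[0,[0,-0.5,0],[0,0,0]],[0,[0,-0.5,0],[0,0,0]],[0,[0,-0.5,0],[0,0,0]],[0,[0,-0.5,0],[0,0,0]],[0,[0,-0.4,0],[0,0,0]]]}}

```text
time_s: 12.02
tool_pos: [0.4928, -0.0176, 0.0515]
tool_rot: [179.5, -0.1, 83.2]
force: [2.9, -0.5, -3.6]
grip_width: 0.0214
```

Call:
{"fn": "servo_tool", "kwargs": {"plan": [[0,[0,-0.3,0],[0,0,0]],[0,[0,-0.3,0],[0,0,0]]]}}

```text
time_s: 12.18
tool_pos: [0.4857, -0.0167, 0.0516]
tool_rot: [179.5, -0.1, 83.2]
force: [3.3, 1.1, -3.7]
grip_width: 0.0214
```

Call:
{"fn": "servo_tool", "kwargs": {"plan": [[0,[0,-0.2,0],[0,0,0]],[0,[0,-0.2,0],[0,0,0]]]}}

```text
time_s: 12.35
tool_pos: [0.4812, -0.016, 0.0515]
tool_rot: [179.5, -0.1, 83.2]
force: [10.5, -1.2, -7.8]
grip_width: 0.021
```

Moved 56.4 mm and the force has risen, so this looks like the stop. Confirm with a bit more push.

Call:
{"fn": "servo_tool", "kwargs": {"plan": [[0,[0,-0.3,0],[0,0,0]],[0,[0,-0.3,0],[0,0,0]],[0,[0,-0.2,0],[0,0,0]]]}}

```text
time_s: 12.6
tool_pos: [0.4814, -0.0161, 0.0516]
tool_rot: [178.4, -0.1, 83.2]
force: [7.7, -0.2, -5.6]
grip_width: 0.0212
```

Call:
{"fn": "servo_tool", "kwargs": {"plan": [[0.5,[0,0,0],[0,0,0]],[0.5,[0,0,0],[0,0,0]],[0.5,[0,0,0],[0,0,0]],[0.5,[0,0,-1],[0,0,0]],[0.5,[0,0,-2],[0,0,0]],[0.5,[0,0,-2],[0,0,0]],[0.5,[0,0,-1],[0,0,0]],[0.5,[0,0,0],[0,0,0]]]}}

```text
time_s: 13.27
tool_pos: [0.4753, -0.0174, 0.1154]
tool_rot: [178.9, 0.1, 83.1]
force: [0.5, 0.2, 0.0]
grip_width: 0.0433
```

```bash
python3 d.py .5325 .0435 .05 82.6;python3 - <<'E'
from h import *
t=cam('top');s=cam('side'); print('post',onz(t,328.5,310,.075))
a=t['image'][190:350,260:460];b=s['image'][130:290,280:480]
cv2.imwrite('pics/chk4.png',cv2.resize(np.hstack([a,b]),(800,320),interpolation=2))
E
```

```text
shift cm [6.74 4.83 6.62] turn [1.06 0.07 0.53] F [0.5 0.2 0. ]
post [0.53206426 0.04368381 0.075     ]
```

View pics/chk4.png

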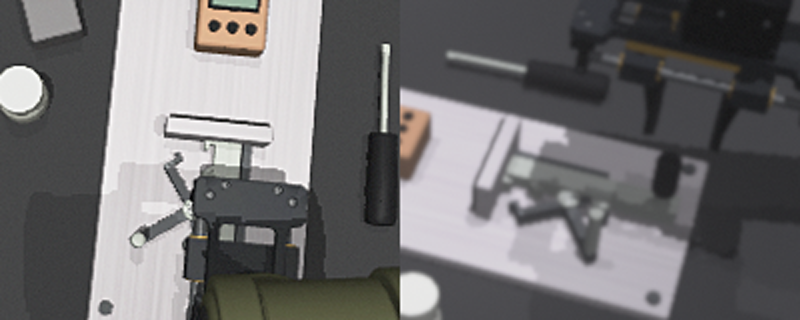

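The jaw is back: its face has moved about 29 px rearward, the knob was 56 mm further back when let go, and the pawl is still out with its post at (137,240). Now I put the pawl back.

Call:
{"fn": "servo_tool", "kwargs": {"plan": [[0.5,[2,1.4,0],[1,0,0]],[0.5,[3,2.2,0],[0,0,0]],[0.5,[1.4,1,0],[0,0,0]],[0.5,[0,0,0],[0,0,0]],[0.5,[0,0,0],[0,0,0]]]}}

```text
time_s: 13.78
tool_pos: [0.5254, 0.041, 0.1095]
tool_rot: [-179.4, 0.2, 82.9]
force: [-0.2, -0.9, -0.3]
grip_width: 0.0434
```

```bash
python3 d.py .532 .0437 .05 82.6
```

```text
shift cm [0.37 0.68 5.95] turn [-0.56  0.22  0.35] F [-0.2 -0.9 -0.3]
```

Call:
{"fn": "servo_tool", "kwargs": {"plan": [[0.5,[0.3,0.6,0],[-0.5,0,0]],[0.5,[0,0,0],[0,0,0]]]}}

```text
time_s: 13.95
tool_pos: [0.5302, 0.042, 0.1079]
tool_rot: [-179.8, 0.3, 82.9]
force: [-0.1, 0.2, 0.4]
grip_width: 0.0437
```

```bash
python3 d.py .532 .0437 .05 82.6
```

```text
shift cm [0.23 0.18 5.79] turn [-0.22  0.32  0.29] F [-0.1  0.2  0.4]
```

Call:
{"fn": "servo_tool", "kwargs": {"plan": [[0.5,[0.1,0.1,1],[0,0,0]],[0.5,[0,0,2],[0,0,0]],[0.5,[0,0,1.5],[0,0,0]],[0.5,[0,0,0.8],[0,0,0]],[0.22,[0,0,0],[0,0,0]],[0.22,[0,0,0],[0,0,0]],[0.22,[0,0,0],[0,0,0]],[0.22,[0,0,0],[0,0,0]],[0.22,[0,0,0],[0,0,0]]], "force": 10}}

```text
time_s: 14.7
tool_pos: [0.5289, 0.0376, 0.0523]
tool_rot: [-179.8, 0.3, 82.5]
force: [0.1, -0.0, 0.9]
grip_width: 0.0215
```

```bash
python3 d.py .532 .0437 .05 82.6
```

```text
shift cm [0.65 0.23 0.23] turn [-0.2   0.27 -0.13] F [ 0.1 -0.   0.9]
```

Call:
{"fn": "servo_tool", "kwargs": {"plan": [[0.22,[0.5,0.2,0],[0,0,0]],[0.22,[0.2,0.3,0],[0,0,0]],[0.22,[0.2,0.4,0],[0,0,0]],[0.22,[0.2,0.4,0],[0,0,0]]]}}

```text
time_s: 15.03
tool_pos: [0.5432, 0.0479, 0.0536]
tool_rot: [-179.7, 0.2, 82.5]
force: [-2.8, 0.0, 1.3]
grip_width: 0.0193
```

Call:
{"fn": "servo_tool", "kwargs": {"plan": [[0.22,[0.1,0.4,0],[0,0,0]],[0.22,[0.1,0.4,0],[0,0,0]],[0.22,[0.1,0.4,0],[0,0,0]]]}}

```text
time_s: 15.28
tool_pos: [0.5566, 0.052, 0.0534]
tool_rot: [-179.6, 0.1, 82.6]
force: [0.2, -0.5, 0.0]
grip_width: 0.0197
```

Call:
{"fn": "servo_tool", "kwargs": {"plan": [[0.22,[-0.1,0.4,0],[0,0,0]],[0.22,[-0.1,0.4,0],[0,0,0]],[0.22,[0,0.2,0],[0,0,0]],[0.22,[0,0,0],[0,0,0]]]}}

```text
time_s: 15.62
tool_pos: [0.5694, 0.0479, 0.0535]
tool_rot: [-179.8, 0.1, 82.6]
force: [-3.8, 3.0, 1.8]
grip_width: 0.0196
```

Call:
{"fn": "servo_tool", "kwargs": {"plan": [[0.5,[0,-0.3,0],[0,0,0]],[0.5,[0,0,0],[0,0,0]],[0.5,[0,0,0],[0,0,0]],[0.5,[0,0,0],[0,0,0]],[0.5,[0,0,-1],[0,0,0]],[0.5,[0,0,-3],[0,0,0]],[0.5,[0,0,-3],[0,0,0]],[0.5,[0,0,-3],[0,0,0]],[0.5,[3,0,-2],[0,0,0]],[0.5,[4,0,0],[0,0,0]],[0.5,[4,0,0],[0,0,0]],[0.5,[4,0,0],[0,0,0]],[0.5,[4,0,0],[0,0,0]],[0.5,[2,0,0],[0,0,0]],[0.5,[0,0,0],[0,0,0]],[0.5,[0,0,0],[0,0,0]]]}}

```text
time_s: 16.95
tool_pos: [0.5993, 0.2602, 0.1901]
tool_rot: [179.5, -0.2, 81.9]
force: [-1.0, -1.3, 0.2]
grip_width: 0.0434
```

```bash
python3 - <<'E'
from h import *
t=cam('top');s=cam('side')
a=t['image'][190:350,260:460];b=s['image'][130:290,280:480]
cv2.imwrite('pics/chk5.png',cv2.resize(np.hstack([a,b]),(800,320),interpolation=2))
E
```

```text
(no output)
```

View pics/chk5.png

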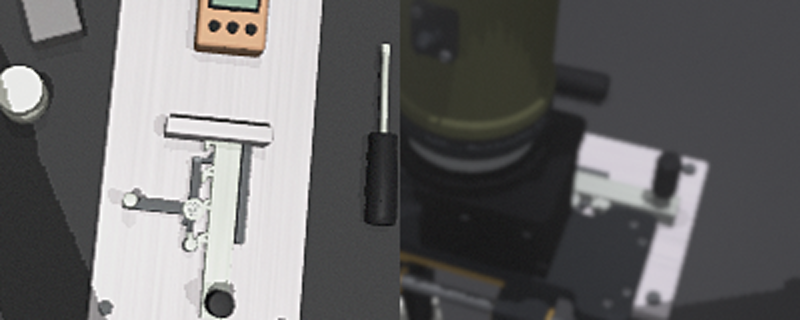

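The post is back at pixel (325,289.5), its starting place, and the pawl tip is in the rack. The knob is at (370,340), and the meter, jar and driver have not moved. I check the jaw position numerically, then hand in.

```bash
python3 - <<'E'
from h import *
t=cam('top'); a=onz(t,372.3,309.9,.08); b=onz(t,370,339.5,.08); print(b, np.linalg.norm(b-a), env.get_obs()['time_s'])
m=cv2.absdiff(t['image'][165:218,350:400],cv2.imread('pics/top0.png')[165:218,350:400]).max(2); print('meter diff',(m>40).sum())
env.sign_off()
E
```

```text
[ 0.48406257 -0.0201878   0.08      ] 0.046442657758843105 17.1
meter diff 0
the job is handed in; nothing more can be done
```

I opened the cradle and handed the job in at about 17 s of the 54 s allowed. The sign-off gives no verdict.

- **Jaw eased forward:** I moved it about 6.8 mm by the knob, at 3–4 N. I did not feel for the exact release point.
- **Pawl out:** it flipped without a hard stop, and the top picture showed the tip clear of the rack.
- **Jaw drawn back:** it moved 56 mm, until it stopped moving and the force rose to about 10 N.
- **Pawl back in:** I flipped it back until it met its stop, then opened the gripper and moved the arm well clear.

**Last checks:**
- The post was back at its starting pixel, with the pawl tip in the rack.
- The meter area showed no changed pixels from the start picture.
- The jar and screwdriver looked unmoved. Only part of the battery was in the last crop, and it looked the same.

**One disagreement:** the last picture puts the knob 46.4 mm behind its start. By the gripper readings it was about 49 mm, which matches the stated starting value. I took the 2–3 mm difference as error in reading pixels by eye. It is close to the 3 mm tolerance, so the picture alone does not prove the jaw is within it; the force rise at the stop is the stronger evidence.

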